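# Seat a glue stick in the labelling cradle

### The job

Lay the glue stick in the V groove of the labelling cradle with its orange cap towards the red back stop, then slide it along under the sprung roller until it rests on both flanks and its cap has pushed the green pin in flush and bears lightly but definitely on the steel jaw. Feel for the jaw and press gently, because a hard shove spoils its setting; then let go and leave the stick home against it, with the other things on the desk undisturbed.

Things in the scene. Friction and masses are not known exactly. Their poses are not given: they have to be found in the camera images.
- stick: Glue stick lying on its side: smooth round bar, 28 mm across, 105 mm long, about 45 g. Origin at its middle on its axis; x runs along it towards the orange cap. Tail half white and dark, cap half orange. The last 10 mm of the cap taper to 21 mm across; the tail is a flat 28 mm disc.
- stick_tip (a point): Centre of the cap's flat end face (which must meet the stop), 52.5 mm from the stick's origin along +x.
- stick_tail (a point): Centre of the flat tail face, 52.5 mm from the stick's origin along -x. Any up or down load put on the tail while pushing adds to the drag, so push straight along the groove.
- rest: White pen rest, fixed, where the stick starts: base 104 x 56 x 6 mm, two V notches 14 mm long, centred 41 mm either side of the middle, 68 mm open between them for the fingers. Origin under its centre, x along the stick, whose axis starts 40 mm above the desk.
- cradle: Labelling cradle, fixed: wooden base 200 x 80 x 10 mm (x = -86 to +114 mm) with an aluminium 90-degree V groove along its x axis. Origin on the desk in the groove's centre plane. A stick on both flanks has its axis at y = 0, 45 mm above the desk. Groove at x = -82 to -46 and +2 to +64 mm; a 48 mm gap between for the fingers, open down to the base.
- lay_point (a point): Point on the groove's seated axis over the middle of the finger gap, at cradle x = -22 mm, 45 mm above the desk; axes as the cradle's. With its middle here the stick lies wholly in front of the roller. The flanks end 4 mm below this height, under 50 mm apart outside: finger tips more than 42 mm above the desk pass over them.
- roller (a point): Middle of the sprung rubber roller's axis (12 mm across) at cradle x = +44 mm in a dark steel bridge: posts 48 mm apart inside, 62 outside, 14 mm thick along x, top 89 mm above the desk. Its underside is 12 mm above the seated axis: the cap must slide in beneath, lifting it 2 mm against about 4 N. This gives a steady drag of 4 to 6 N, not yet the stop.
- stop_plate (a point): Point on the front face of the red bracket's plate, on the groove's seated axis, 45 mm above the desk; axes as the cradle's. It stands 82 to 94 mm from the cradle's origin along +x. The stop proper is the steel jaw on a screw in front of it (see stop).
- stop: Back stop: red bracket, plate 54 mm wide, top 72 mm above the desk (origin at the foot of its front face, 10 mm up), carrying a rigid steel jaw 34 x 26 mm whose face is screwed out 8 to 18 mm before the plate; this is not measured. A green pin sticks out 4 mm from the jaw and springs in flush with 2 N; then the jaw is met. More than 15 N spoils its setting; 7 to 9 N above the drag is home.
- pad_teal: Bystander, loose: teal ink pad, 46 x 46 x 22 mm. Origin under its centre.
- pad_purple: Bystander, loose: purple ink pad, 46 x 46 x 22 mm. Origin under its centre.
- tape_roll: Bystander, loose: pink tape roll, 60 mm across, 18 mm high. Origin under its centre.
- stamp_block: Bystander, loose: clear stamp block, 70 x 50 x 14 mm. Origin under its centre.
- pad_ochre: Bystander, loose: ochre ink pad, 46 x 46 x 22 mm. Origin under its centre.
- glitter_jar: Bystander, loose: clear jar with red cap, 44 mm across, 85 mm high. Origin under its centre.
- glue_bottle: Bystander, loose: blue glue bottle with a nozzle, 43 mm across, 120 mm high. Origin under its centre.
There are look-alikes about, which are no part of the job. Leave any turquoise look-alike of the stick alone.

How it is judged:
On the way, in this order (a step that is already met when the one before it is completed fails the run):
1. the stick lies in the V groove, cap towards the stop, not yet at it (y of stick in the frame of cradle between -0.003 and 0.003 m and z of stick in the frame of cradle between 0.0425 and 0.0475 m and angle between the x axis of stick and the x axis of cradle, either way round below 0.05 rad and x of stick_tip in the frame of cradle between 0 and 0.05 m and contact force between stick and cradle above 0.1 N), for 0.1 s.
2. the cap presses on the stop with at least 3 N while the stick lies in the groove (y of stick in the frame of cradle between -0.003 and 0.003 m and z of stick in the frame of cradle between 0.0425 and 0.0475 m and angle between the x axis of stick and the x axis of cradle, either way round below 0.05 rad and contact force between stick and stop above 3 N), for 0.1 s.
At the end, for the whole second after the job is handed in: Stick still and released in the groove on both flanks (middle within 3 mm sideways, 2.5 mm in height, 0.05 rad of the seated axis), cap 5 to 21 mm before the plate and home on the jaw: the sprung pin is held in with over 1.2 N (flush is 2 N), so within 1.6 mm of the jaw (y of stick in the frame of cradle between -0.003 and 0.003 m and z of stick in the frame of cradle between 0.0425 and 0.0475 m and angle between the x axis of stick and the x axis of cradle, either way round below 0.05 rad and x of stick_tip in the frame of stop_plate between -0.021 and -0.005 m and contact force between stick and stop above 1.2 N and linear speed of stick below 0.01 m/s and contact force between stick and the fingers below 0.1 N); the robot touches nothing.
It fails at once if the stick pushes on the stop with more than 15 N (contact force between stick and stop above 15 N).
It fails at once if the robot pushes on the stop with more than 15 N (contact force between any of the fingers, the arm and stop above 15 N).
It fails at once if a bystander is moved more than 20 mm (distance of any of pad_teal, pad_purple, tape_roll, stamp_block, pad_ochre, glitter_jar, glue_bottle from where it was at the start of the episode above 0.02 m).
It also fails if it takes over 72 s, if anything falls off the work surface, if the arm or the gripper's body presses on something with over 40 N, if the wrist force passes 120 N, or if a joint passes its speed limit or range.

### The arm

A 6-joint arm with a two-finger parallel gripper is mounted at the origin on the work surface. World frame = base frame: x ahead of the robot, y to its left, z up, the work surface at z = 0. Lengths are in m, angles in rad, forces in N, time in s.
With the tool pointing down it reaches from about 0.425 to 0.925 m from the base axis. Payload 12.5 kg.
Tool frame: the origin (TCP) lies midway between the tips of the shut fingers; the grasp point (between the pads) lies 19 mm behind it; z points along the fingers, x is the direction in which the jaws open and shut, and the axes are right-handed (so a half turn about z gives the same grasp; the last joint's range is limited). The gripper opens to 85 mm and grips with 20 to 120 N. Pads are 22 mm wide; open, the fingers measure 114 mm over their backs; the gripper's body (76 mm by 85 mm) begins 54 mm behind the grasp point. The pads swing forward as they close: fully open they stand 13 mm farther back than shut.
Start: joints at [-1.294, 0.491, 1.559, -0, 1.092, -0.106], TCP at [0.233, -0.58, 0.231] pointing down, gripper open.
Joint ranges: [-3.1, 3.1], [-0.84, 2.19], [0.05, 2.79], [-1.13, 4.28], [0.06, 2.93], [-2.69, 2.69]. Speed limits (rad/s): [2.22, 2.22, 2.79, 3.14, 3.14, 3.14].

### API

Orientations are given as a rotation vector (axis times angle).
In Python, from workcell import r gives the robot as it stands. Calls block until the motion is done:
- r.move_to(position, orientation): joint-space move of the TCP to a pose.
- r.servo_line(position, attitude=None, velocity=0.15, contact_N=None): straight line of the TCP; attitude=None keeps the orientation; velocity is the mean speed in m/s. With contact_N (N) it stops when the force on the tool has changed by that much, and returns True; else False.
- r.goto_joints(angles): joint-space move.
- r.grip(opening, force=None): finger opening in m; force is the grip in N (None keeps the last); returns when the fingers have stopped.
- r.sleep(seconds).
- r.inverse_kinematics(position, orientation): joint angles nearest the present ones, or None.
- r.capture(name): name is "side" or "top" or "wrist"; returns the picture (400x640x3 uint8, red, green, blue); there is no depth.
- r.camera_info(name): a dict with "mtx" (3x3 intrinsics, pixels), "rvec" (rotation vector, rad) and "tvec" (3), from world to camera coordinates, as OpenCV has them. Camera axes: x right, y down, z forward; pixel columns grow to the right and rows downward; lengths in m; the calibration is good to about 2 mm. The wrist camera is an equidistant fisheye: a pixel r from the principal point sees the ray r / f radians off the axis. A picture is of the moment at which its call begins: read the wrist's pose just before it. camera_info takes no time and is no camera call; for the wrist camera it gives the pose at the moment of the call.
A pose or a line that the arm cannot do raises r.MotionError and nothing moves.
- r.finish_job(): hands the job in, once; it reports no verdict.
Trained networks look in the newest picture that a camera, given by its name, has taken for a name from the list of things; names that differ only in an ending like _2 or _b are one class to them, and where a whole thing is asked for, a point or a joint stands for the part that bears it (a point fixed in the world has none). Each returns a list of dicts, best first, with "conf" (0 to 1); they miss things now and then, are a little off and sometimes report something else, mostly with a low value. They report only what shows in the picture. A call takes as long as a camera call. They do not tell look-alikes from the thing itself.
- r.spot_in(camera, name): "location" ([x, y, z] in m, in the coordinates of the camera as it stood for that picture, good to about 4 mm: the middle of the surface that is visible of it).
Readings, each from a call of its own:
- r.current_time_s(): time.
- r.current_qpos(): joint angles.
- r.current_qd(): joint speeds.
- r.current_joint_efforts(): joint torques, N m.
- r.current_position(): TCP position.
- r.current_eef_rot(): TCP orientation.
- r.current_wrist_force(): force on the tool from outside, world axes, zero at the start.
- r.current_torque(): the same for the moment, N m.
- r.current_gripper_width(): finger opening in m.
Only numpy, scipy, OpenCV 4.12 (cv2) and the standard library are available. Lean on these libraries where they do the work, as an engineer would, in place of code of your own. Each camera call takes 0.05 s, during which the arm holds its last target. There are 200 camera calls.

## Working session

There is one attempt and no reset: what is moved stays moved. The work goes in short steps, each a Python script; the robot and the scene stay as the last script left them, time stands still between calls to the robot, and variables do not carry over. Pictures are saved under pics/ and viewed, about 8 in all and at most 12, crops included, and the job is handed in when it is done.

```bash
ls; mkdir -p pics; cat > h.py <<'E'
import numpy as np, cv2
from workcell import r
from scipy.spatial.transform import Rotation as R
def save(img,name): cv2.imwrite('pics/'+name,cv2.cvtColor(img,cv2.COLOR_RGB2BGR))
def w(info,p):
    return R.from_rotvec(np.ravel(info['rvec'])).inv().apply(np.asarray(p)-np.ravel(info['tvec']))
def proj(info,P):
    return cv2.projectPoints(np.atleast_2d(np.asarray(P,float)),np.ravel(info['rvec']),np.ravel(info['tvec']),np.asarray(info['mtx']),None)[0][:,0]
E
python3 - <<'E'
from h import *
np.set_printoptions(precision=4,suppress=True)
for c in ['top','side']:
    im=r.capture(c); save(im,c+'1.png'); i=r.camera_info(c)
    print(c,i['mtx'],w(i,[0,0,0]))
    for n in ['stick','stick_tip','stick_tail','rest','cradle','stop','roller','pad_teal','pad_purple','tape_roll','stamp_block','pad_ochre','glitter_jar','glue_bottle']:
        for d in r.spot_in(c,n)[:3]:
            p=w(i,d['location']); print(n,round(d['conf'],2),p,proj(i,p)[0].round())
print(r.current_time_s(),r.current_eef_rot())
E
```

```text
pics
top [[403.827    0.     323.8344]
 [  0.     403.827  202.7196]
 [  0.       0.       1.    ]] [0.2524 0.0029 1.3528]
stick 0.78 [0.5293 0.1663 0.0519] [268. 182.]
stick 0.65 [0.6707 0.183  0.0253] [265. 143.]
stick_tip 0.82 [0.2326 0.272  0.0238] [235. 274.]
stick_tip 0.77 [0.6707 0.1829 0.0218] [265. 143.]
stick_tip 0.59 [0.5222 0.1638 0.0524] [269. 184.]
stick_tail 0.71 [0.6688 0.1805 0.0208] [266. 144.]
stick_tail 0.6 [0.2298 0.2685 0.025 ] [236. 275.]
stick_tail 0.56 [0.5223 0.1704 0.049 ] [267. 184.]
rest 0.5 [0.5218 0.1582 0.0044] [272. 187.]
cradle 0.77 [ 0.555  -0.1156  0.0084] [353. 177.]
stop 0.69 [ 0.6491 -0.1185  0.0557] [355. 147.]
roller 0.73 [ 0.5215  0.1582 -0.0001] [273. 187.]
roller 0.23 [ 0.649  -0.118   0.0597] [355. 146.]
pad_teal 0.64 [0.4593 0.0041 0.0172] [318. 205.]
pad_purple 0.76 [0.6296 0.     0.0224] [319. 155.]
tape_roll 0.78 [0.362  0.0249 0.0216] [312. 234.]
stamp_block 0.85 [0.3565 0.1967 0.0128] [260. 236.]
stamp_block 0.64 [0.6256 0.3784 0.0847] [202. 151.]
pad_ochre 0.69 [ 0.3655 -0.2075  0.0216] [382. 233.]
glitter_jar 0.77 [0.6273 0.3808 0.
[... 623 characters left out ...]
484] [270. 254.]
stick_tail 0.75 [0.6672 0.193  0.0199] [211. 255.]
stick_tail 0.69 [0.2293 0.2785 0.0267] [383. 326.]
rest 0.67 [0.5213 0.1811 0.0051] [269. 266.]
rest 0.39 [ 0.5695 -0.1017  0.0082] [284. 184.]
cradle 0.73 [ 0.567  -0.1045  0.0127] [285. 182.]
stop 0.62 [ 0.6491 -0.1076  0.0504] [258. 168.]
pad_teal 0.74 [0.4619 0.0061 0.0255] [310. 213.]
pad_purple 0.76 [0.6289 0.0076 0.0167] [252. 205.]
tape_roll 0.7 [0.3614 0.0305 0.018 ] [345. 229.]
stamp_block 0.62 [0.3484 0.2022 0.0167] [336. 286.]
pad_ochre 0.52 [ 0.364  -0.1921  0.026 ] [358. 171.]
glitter_jar 0.68 [0.6213 0.3955 0.0767] [184. 323.]
glue_bottle 0.63 [ 0.6422 -0.3929  0.0562] [288. 112.]
1.5 [ 2.6035 -1.7582  0.0001]
```

```bash
python3 - <<'E'
import cv2
a=cv2.imread('pics/top1.png')[110:300,180:480]; b=cv2.imread('pics/side1.png')[120:350,150:420]
cv2.imwrite('pics/topc.png',cv2.resize(a,(800,507),interpolation=cv2.INTER_CUBIC))
cv2.imwrite('pics/sidec.png',cv2.resize(b,(700,596),interpolation=cv2.INTER_CUBIC))
E
```

```text
(no output)
```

View pics/topc.png

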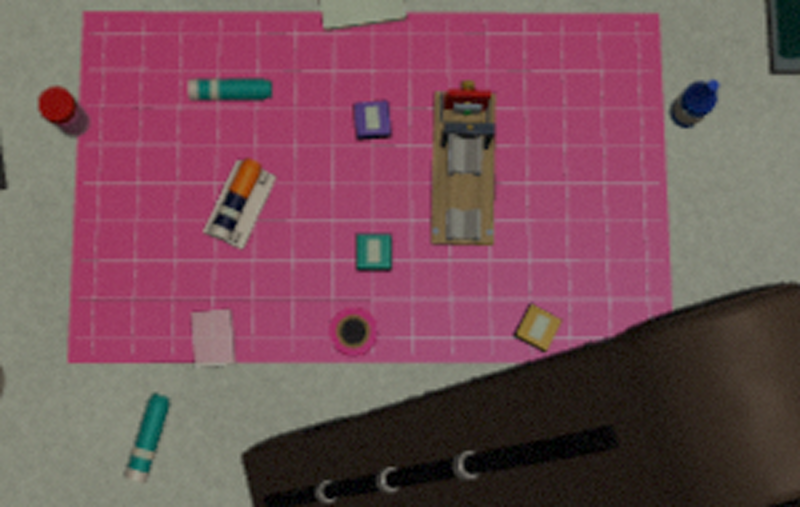

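View pics/sidec.png

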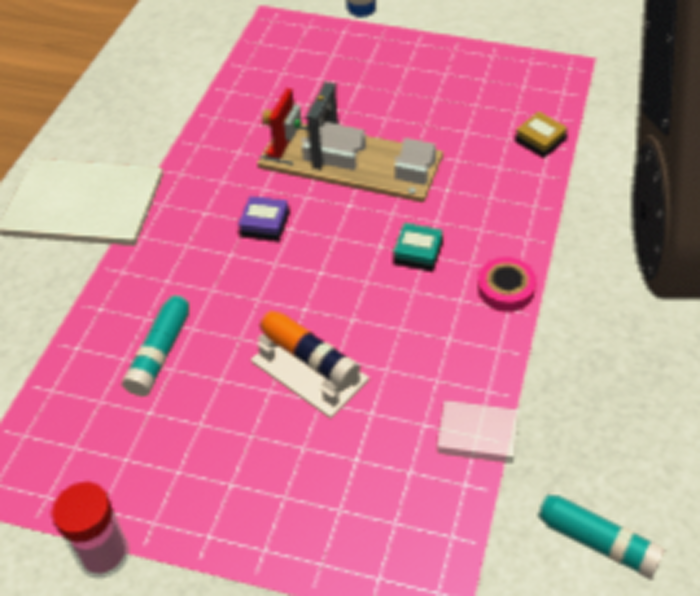

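Candidates for the stick: the orange-capped one on the white rest at top px (268,182), and turquoise look-alikes at (265,143) and (235,274). I choose the orange one, with its cap towards +x and slightly −y. The cradle is at (353,177), with its red stop towards +x. Next I'll take wrist views from two places over each.

```bash
cat >> h.py <<'E'
def down(a):  # tool down, tool x at yaw a
    x=np.array([np.cos(a),np.sin(a),0]); z=np.array([0,0,-1.]); 
    return R.from_matrix(np.c_[x,np.cross(z,x),z]).as_rotvec()
def ray(info,px):
    K=np.asarray(info['mtx']); d=(np.asarray(px,float)-K[:2,2])/[K[0,0],K[1,1]]; t=np.linalg.norm(d)
    v=np.r_[d/t*np.sin(t),np.cos(t)]; Rm=R.from_rotvec(np.ravel(info['rvec'])).inv()
    return -Rm.apply(np.ravel(info['tvec'])),Rm.apply(v)
def wproj(info,P):
    K=np.asarray(info['mtx']); c=R.from_rotvec(np.ravel(info['rvec'])).apply(P)+np.ravel(info['tvec'])
    t=np.arctan2(np.hypot(c[0],c[1]),c[2]); u=c[:2]/np.hypot(c[0],c[1])*t
    return K[:2,2]+u*[K[0,0],K[1,1]]
def onz(info,px,z):
    o,v=ray(info,px); return o+v*(z-o[2])/v[2]
def snap(name):
    import pickle
    i=r.camera_info('wrist'); im=r.capture('wrist'); save(im,name+'.png'); pickle.dump(i,open(name+'.pkl','wb')); return i,im
E
python3 - <<'E'
from h import *
np.set_printoptions(precision=4,suppress=True)
def look(pos,a,name,names):
    r.move_to(pos,down(a)); i,im=snap(name); print(name,w(i,[0,0,0]),R.from_rotvec(np.ravel(i['rvec'])).as_matrix()[2],i['mtx'][0])
    for n in names:
        for d in r.spot_in('wrist',n)[:2]:
            p=w(i,d['location']); print(n,round(d['conf'],2),p,wproj(i,p).round())
C=['cradle','roller','stop','lay_point','stop_plate']; S=['stick','stick_tip','stick_tail','rest']
look([.50,-.115,.26],np.pi/2,'c1',C)
look([.60,-.115,.26],np.pi/2,'c2',C)
look([.55,.17,.25],np.radians(66),'s1',S)
look([.48,.17,.25],np.radians(66),'s2',S)
print(r.current_time_s(),r.current_qpos())
import cv2
g=[cv2.imread(f'pics/{n}.png') for n in ['c1','c2','s1','s2']]
cv2.imwrite('pics/m.png',cv2.resize(np.vstack([np.hstack(g[:2]),np.hstack(g[2:])]),(800,500),interpolation=cv2.INTER_AREA))
E
```

```text
c1 [ 0.4215 -0.1149  0.402 ] [ 0.3097 -0.0015 -0.9508] [309.7069   0.     318.0638]
cradle 0.79 [ 0.5595 -0.1111  0.0163] [321. 209.]
cradle 0.54 [0.5277 0.1649 0.0482] [519. 193.]
roller 0.67 [ 0.6003 -0.1156  0.0685] [318. 255.]
stop 0.59 [ 0.6549 -0.1198  0.0561] [315. 286.]
lay_point 0.65 [ 0.5566 -0.1138  0.0056] [319. 204.]
stop_plate 0.84 [ 0.6498 -0.1161  0.0587] [318. 284.]
c2 [ 0.5217 -0.1145  0.4013] [ 0.3084 -0.0005 -0.9513] [309.7069   0.     318.0638]
cradle 0.84 [ 0.561  -0.1123  0.0122] [320. 134.]
stop 0.64 [ 0.6544 -0.1202  0.0566] [313. 216.]
stop_plate 0.74 [ 0.6536 -0.114   0.0596] [319. 217.]
stop_plate 0.68 [ 0.5625 -0.1149  0.0103] [318. 135.]
s1 [0.4786 0.2021 0.3922] [ 0.2832 -0.1269 -0.9506] [309.7069   0.     318.0638]
stick 0.97 [0.6673 0.1854 0.026 ] [365. 243.]
stick 0.95 [0.5257 0.1735 0.0507] [312. 151.]
stick_tip 0.76 [0.6626 0.1853 0.0264] [364. 240.]
stick_tip 0.64 [0.5237 0.1701 0.0563] [308. 152.]
stick_tail 0.96 [0.6662 0.1875 0.0218] [366. 240.]
stick_tail 0.83 [0.5249 0.1717 0.0519] [310. 151.]
rest 0.77 [0.5293 0.1713 0.0084] [312. 149.]
s2 [0.4078 0.2025 0.3926] [ 0.2839 -0.1266 -0.9505] [309.7069   0.     318.0638]
stick 0.69 [0.6637 0.1765 0.0252] [375. 283.]
stick 0.68 [0.5191 0.1734 0.0502] [334. 201.]
stick_tip 0.95 [0.5209 0.1707 0.0536] [333. 204.]
stick_tip 0.58 [0.6604 0.177  0.0247] [374. 281.]
stick_tail 0.76 [0.519  0.1694 0.0509] [331. 202.]
stick_tail 0.66 [0.6648 0.1774 0.0206] [375. 281.]
rest 0.83 [0.5271 0.166  0.0085] [330. 198.]
6.525 [ 0.2101  0.3071  1.8122 -0.      1.0224 -0.9414]
```

View pics/m.png

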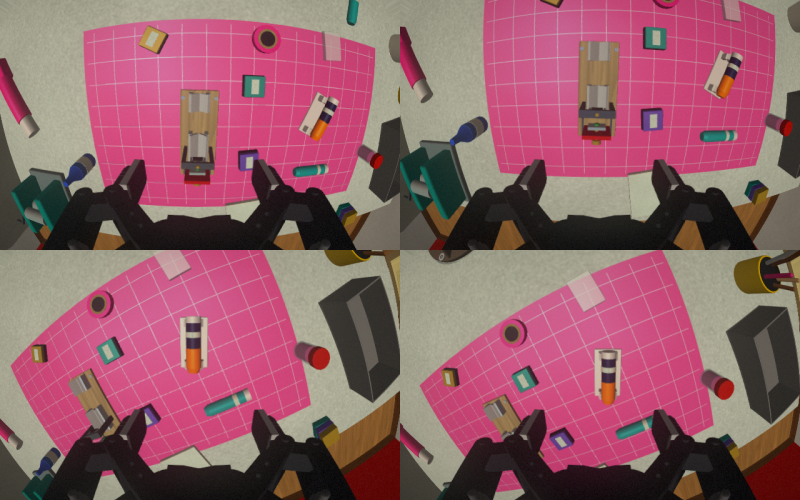

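```bash
cat >> h.py <<'E'
def rect(name,c,yaw,z,L=.24,W=.12,s=.0005):
    "ortho view on plane z: column = along yaw, row = to the right (-normal)"
    import pickle
    i=pickle.load(open(name+'.pkl','rb')); im=cv2.imread('pics/'+name+'.png')
    u=np.array([np.cos(yaw),np.sin(yaw)]); n=np.array([-u[1],u[0]])
    a,b=np.meshgrid(np.arange(-L/2,L/2,s),np.arange(W/2,-W/2,-s))
    P=np.dstack([c[0]+a*u[0]+b*n[0],c[1]+a*u[1]+b*n[1],np.full_like(a,z)])
    Rm=R.from_rotvec(np.ravel(i['rvec'])).as_matrix(); q=P@Rm.T+np.ravel(i['tvec']); K=np.asarray(i['mtx'])
    h=np.hypot(q[...,0],q[...,1]); t=np.arctan2(h,q[...,2])/h
    return cv2.remap(im,np.float32(q[...,0]*t*K[0,0]+K[0,2]),np.float32(q[...,1]*t*K[1,1]+K[1,2]),cv2.INTER_CUBIC)
E
python3 - <<'E'
from h import *
np.set_printoptions(precision=4,suppress=True)
A=[rect(n,(.56,-.115),0,z,L=.24,W=.12) for n in('c1','c2') for z in (.01,)]
# wood mask
for im,n in zip(A,('c1','c2')):
    h=cv2.cvtColor(im,cv2.COLOR_BGR2HSV); m=((h[...,0]>8)&(h[...,0]<28)&(h[...,1]>60)).astype(np.uint8)
    m=cv2.morphologyEx(m,cv2.MORPH_OPEN,np.ones((7,7)))
    nn,lab,st,ce=cv2.connectedComponentsWithStats(m)
    for c in range(1,nn):
        if st[c][4]>300: print(n,'wood x',.56-.12+st[c][0]*.0005,.44+(st[c][0]+st[c][2])*.0005,'y',-.115+.06-st[c][1]*.0005,-.055-(st[c][1]+st[c][3])*.0005)
    pm=~((h[...,0]>150)&(h[...,1]>90))
    for col in range(40,440,40):
        k=np.where(pm[:,col])[0]; print(round(.44+col*.0005,3),-.055-k.min()*.0005,-.055-k.max()*.0005)
for n in('s1','s2'):
  for z in(.04,.054):
    im=rect(n,(.525,.172),np.radians(-24),z,L=.2,W=.1); h=cv2.cvtColor(im,cv2.COLOR_BGR2HSV)
    m=((h[...,0]>5)&(h[...,0]<17)&(h[...,1]>150)&(h[...,2]>120)).astype(np.uint8); m=cv2.morphologyEx(m,cv2.MORPH_OPEN,np.ones((9,9)))
    nn,lab,st,ce=cv2.connectedComponentsWithStats(m); c=1+np.argmax(st[1:,4]); x0,y0,ww,hh,_=st[c]
    cols=np.arange(x0+8,x0+ww-35); mid=[np.where(lab[:,k]==c)[0] for k in cols]; md=np.array([(k.min()+k.max())/2 for k in mid]); wd=np.mean([np.ptp(k) for k in mid])*.5
    f=np.polyfit(cols,md,1); al=-f[0]
    print(n,z,'orange along mm',-100+x0*.5,-100+(x0+ww)*.5,'width',wd,'lat@0',50-np.polyval(f,200)*.5,'lat@tip',50-np.polyval(f,x0+ww)*.5,'dyaw deg',np.degrees(al))
B=[rect(n,(.525,.172),np.radians(-24),.054,L=.2,W=.1) for n in('s1','s2')]
cv2.imwrite('pics/r.png',np.vstack([np.hstack([cv2.resize(x,(400,200)) for x in A]),np.hstack(B)]))
E
```

```text
c1 wood x 0.4740000000000001 0.6285000000000001 y -0.07550000000000001 -0.158
c1 wood x 0.6595000000000001 0.674 y -0.0815 -0.0895
c1 wood x 0.6115 0.6395 y -0.09100000000000001 -0.0975
c1 wood x 0.6475000000000001 0.6575 y -0.11450000000000002 -0.1235
c1 wood x 0.621 0.6375 y -0.1405 -0.146
c1 wood x 0.657 0.672 y -0.15150000000000002 -0.1595
0.46 -0.149 -0.1495
0.48 -0.0745 -0.1535
0.5 -0.0755 -0.154
0.52 -0.076 -0.155
0.54 -0.077 -0.1555
0.56 -0.0775 -0.156
0.58 -0.078 -0.157
0.6 -0.0785 -0.1575
0.62 -0.0795 -0.158
0.64 -0.08 -0.159
c2 wood x 0.4750000000000001 0.613 y -0.07550000000000001 -0.157
c2 wood x 0.6345000000000001 0.674 y -0.08050000000000002 -0.0885
c2 wood x 0.633 0.651 y -0.09100000000000001 -0.148
c2 wood x 0.6325000000000001 0.672 y -0.15100000000000002 -0.159
0.46 -0.0995 -0.1495
0.48 -0.075 -0.1535
0.5 -0.0755 -0.154
0.52 -0.076 -0.1545
0.54 -0.077 -0.155
0.56 -0.0775 -0.156
0.58 -0.078 -0.1565
0.6 -0.079 -0.157
0.62 -0.0795 -0.157
0.64 -0.08 -0.1585
s1 0.04 orange along mm 9.5 57.0 width 26.615384615384617 lat@0 -1.421070605310355 lat@tip -2.511141466746359 dyaw deg -1.0957273636925102
s1 0.054 orange along mm 7.0 52.5 width 25.53125 lat@0 -0.8176608409321418 lat@tip -2.3321935157041622 dyaw deg -1.6528824799827886
s2 0.04 orange along mm 11.5 59.0 width 26.21153846153846 lat@0 -1.5357615469990407 lat@tip -1.7221356612310998 dyaw deg -0.18099068060993617
s2 0.054 orange along mm 6.5 52.0 width 25.083333333333332 lat@0 -2.519928716167321 lat@tip -2.5707320162107195 dyaw deg -0.055977205342760586
```

View pics/r.png

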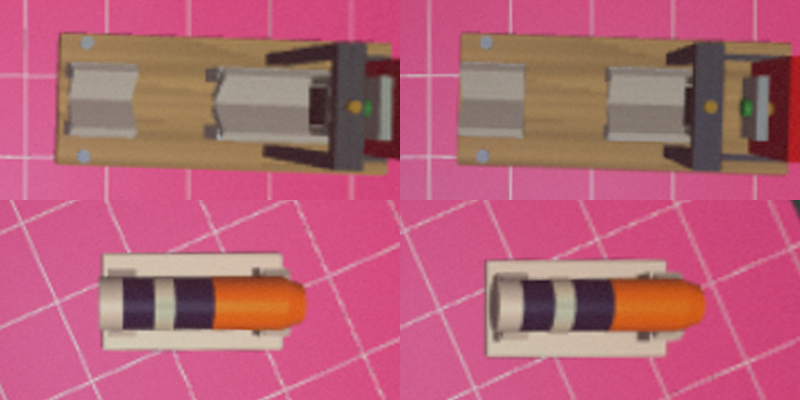

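The wrist views agree on these values:

| Item | Position | Yaw | Height check |
|---|---|---|---|
| Stick middle | (0.5248, 0.1703) | −24.4° | The two views match at ridge z ≈ 0.054, so axis ≈ 0.040 |
| Cradle origin | (0.5605, −0.1167) | −0.033 rad | The views match at base z = 0.010 |

The rectified crop shows the orange-capped stick on the rest, so the choice holds. Now I'll grasp it.

```bash
python3 - <<'E'
from h import *
np.set_printoptions(precision=4,suppress=True)
o=down(np.radians(65.6))
r.grip(.085)
r.move_to([.5248,.1703,.11],o)
print(r.servo_line([.5248,.1703,.021],velocity=.1,contact_N=6), r.current_position())
r.grip(.0,force=35); print('width',r.current_gripper_width())
r.servo_line([.5248,.1703,.14],velocity=.15)
print('width',r.current_gripper_width(),r.current_wrist_force())
# pre-lay
i,im=snap('g1')
r.move_to([.5385,-.1160,.14],down(np.pi/2-.033))
i,im=snap('g2'); print(r.current_position(),R.from_rotvec(r.current_eef_rot()).as_matrix()[:,0],r.current_time_s())
save(r.capture('side'),'g3.png')
a=cv2.imread('pics/g2.png')[100:400,120:520]; b=cv2.imread('pics/g3.png')[80:280,160:426]
cv2.imwrite('pics/gg.png',np.hstack([a,cv2.resize(b,(400,300))]))
E
```

```text
False [0.5251 0.1704 0.0216]
width 0.027242216027062394
width 0.02676334823677442 [-0.5597 -0.2476 -0.2588]
[ 0.5386 -0.115   0.1398] [0.0325 0.9995 0.0002] 11.1333
```

View pics/gg.png

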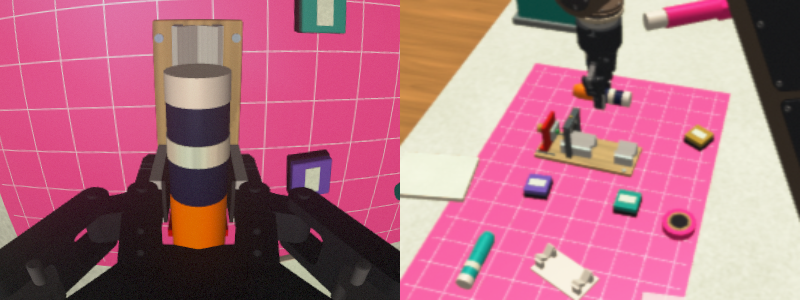

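```bash
python3 - <<'E'
from h import *
np.set_printoptions(precision=4,suppress=True)
o=down(np.pi/2-.033)
r.servo_line([.5385,-.1160,.034],attitude=o,velocity=.12)
print(r.current_position(),r.current_wrist_force())
print(r.servo_line([.5385,-.1160,.0235],velocity=.01,contact_N=3), r.current_position(),r.current_wrist_force())
r.grip(.040); r.sleep(.2); print(r.current_wrist_force(),r.current_gripper_width())
r.grip(.085)
r.servo_line([.5385,-.1160,.12],velocity=.15)
r.move_to([.50,-.1148,.20],o)
i,im=snap('l1'); print(r.current_time_s())
for n in('stick','stick_tip','stick_tail','stop'):
    for d in r.spot_in('wrist',n)[:2]: print(n,round(d['conf'],2),w(i,d['location']))
A=rect('l1',(.56,-.1167),-.033,.045,L=.24,W=.10); 
save(r.capture('side'),'l2.png'); b=cv2.imread('pics/l2.png')[120:230,200:390]
cv2.imwrite('pics/ll.png',np.vstack([cv2.resize(A,(720,300)),cv2.resize(b,(518,300),interpolation=cv2.INTER_CUBIC)[:, :] if 0 else cv2.copyMakeBorder(cv2.resize(b,(518,300),interpolation=cv2.INTER_CUBIC),0,0,0,202,cv2.BORDER_CONSTANT)]))
E
```

```text
[ 0.5388 -0.116   0.0346] [-0.4393 -0.9025  0.2807]
True [ 0.5385 -0.116   0.0264] [ 0.1037 -0.6419  3.7024]
[ 0.2271 -0.4521  0.2041] 0.040141004977413026
15.2333
stick 0.97 [0.6655 0.1704 0.0251]
stick 0.66 [0.2704 0.2573 0.0193]
stick_tip 0.97 [0.6645 0.1734 0.023 ]
stick_tip 0.72 [0.2705 0.257  0.019 ]
stick_tail 0.9 [0.27   0.2598 0.0231]
stick_tail 0.85 [ 0.5317 -0.1192  0.0553]
stop 0.92 [ 0.6555 -0.1172  0.0606]
```

View pics/ll.png

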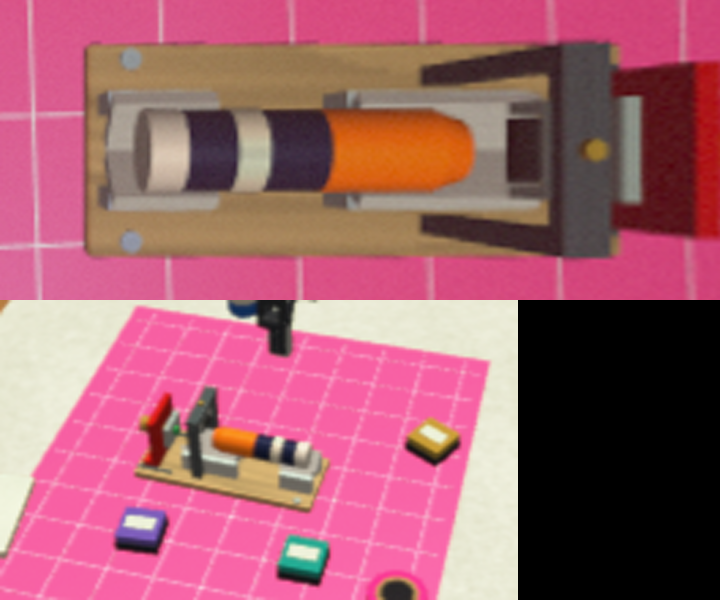

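Laid cleanly: contact came at TCP z = 0.0264, matching a 45 mm seated axis. The picture shows the stick in both groove sections, with its cap tip short of the roller. Now I'll shut the gripper and push on the tail with force feedback.

```bash
cat > push.py <<'E'
from h import *
np.set_printoptions(precision=4,suppress=True)
yaw=-.033; u=np.array([np.cos(yaw),np.sin(yaw),0]); O=np.array([.5605,-.1167,0]); o=down(np.pi/2+yaw); Z=np.array([0,0,1.])
P=lambda x,z:O+u*x+Z*z
def F():
    f=np.mean([r.current_wrist_force() for _ in range(4)],axis=0); return -(f@u),f
def X(): return (r.current_position()-O)@u
E
python3 - <<'E'
from push import *
r.grip(0,force=40)
r.move_to(P(-.098,.10),o); r.servo_line(P(-.098,.043),velocity=.12); r.sleep(.2)
f0=F()[0]; print('free',F(),X(),r.current_position(),r.current_time_s())
hit=r.servo_line(P(-.045,.043),velocity=.02,contact_N=2.5)
x=X(); print(hit,x,F()[0]-f0,r.current_time_s())
log=[];c=x+.0005
for k in range(30):
    c+=.001; h=r.servo_line(P(c,.043),velocity=.015,contact_N=5); f,v=F(); log.append((c,X(),f-f0,v[2])); 
    if h or f-f0>8 or c>-.036: break
print(np.array(log)*[1e3,1e3,1,1],f0,r.current_time_s())
E
```

```text
free (np.float64(-0.1923215014041472), array([ 0.1854, -0.2116, -0.1483])) -0.09757366741449312 [ 0.463  -0.1136  0.0438] 17.5833
True -0.06828440874541737 -0.11663722449710814 19.0917
[[-66.7844 -67.2675   3.7674   1.3466]
 [-65.7844 -66.58     5.5362   1.7573]
 [-64.7844 -65.7424   6.0949   1.7032]
 [-63.7844 -64.8803   6.2344   1.8074]
 [-62.7844 -63.8929   6.8678   2.2391]
 [-61.7844 -62.7573   6.2645   1.506 ]
 [-60.7844 -61.6279   6.8934   1.0626]
 [-59.7844 -60.5923   5.1617   1.7462]
 [-58.7844 -59.5828   6.2293   0.6259]
 [-57.7844 -58.5648   6.0296   1.9386]
 [-56.7844 -57.5566   5.5739   0.6851]
 [-55.7844 -56.5355   5.8842   0.6555]
 [-54.7844 -55.5468   5.6725   0.6132]
 [-53.7844 -54.507    6.0379   1.0983]
 [-52.7844 -53.5426   5.1711   0.2618]
 [-51.7844 -52.5287   5.2778  -0.1417]
 [-50.7844 -51.5327   4.5579   1.2658]
 [-49.7844 -50.4843   4.9356   0.7421]
 [-48.7844 -49.4977   5.5482   0.6384]
 [-47.7844 -48.4969   5.7227   0.9492]
 [-46.7844 -47.4838   4.6871   0.4365]
 [-45.7844 -46.4685   5.2178   0.1111]
 [-44.7844 -45.4748   5.2643   0.8719]
 [-43.7844 -44.3936   5.2691   0.8402]
 [-42.7844 -43.2549   4.5028  -0.1321]
 [-41.7844 -42.2017   4.8887  -0.1955]
 [-40.7844 -41.2052   5.8885  -0.0034]
 [-39.7844 -40.2695   5.5158  -0.4478]
 [-38.7844 -39.4179   6.7864   0.4465]
 [-37.7844 -39.1673   9.6352   2.0903]] -0.1923215014041472 26.625
```

Drag is steady at about 5.1 N. From x = −43 to −39 the force rises slowly, which is the pin, and then it rises sharply with almost no travel, which is the jaw. I'll finish in fine steps to about 8 N above the drag.

```bash
python3 - <<'E'
from push import *
f0=-.192; c=-.0377844; log=[]
for k in range(16):
    c+=.0002; r.servo_line(P(c,.043),velocity=.01,contact_N=4); r.sleep(.05); f,v=F(); log.append((c,X(),f-f0,v[2]))
    if f-f0>12.6: break
r.sleep(.3); f,v=F(); log.append((c,X(),f-f0,v[2])); print(np.array(log)*[1e3,1e3,1,1],r.current_time_s())
E
```

```text
[[-37.5844 -39.183    9.6845   2.7775]
 [-37.3844 -39.1536  11.5577   3.2171]
 [-37.1844 -39.1663  13.5496   5.5129]
 [-37.1844 -39.1605  13.0051   3.9051]] 27.825
```

```bash
python3 - <<'E'
from push import *
r.servo_line(P(-.060,.043),velocity=.03); print(F())
r.servo_line(P(-.060,.13),velocity=.12); r.move_to(P(-.06,.20),o)
i,im=snap('e1')
t=r.capture('top'); ti=r.camera_info('top')
for n in ['pad_teal','pad_purple','tape_roll','stamp_block','pad_ochre','glitter_jar','glue_bottle']:
    print(n,[w(ti,d['location']) for d in r.spot_in('top',n)[:1]])
print(r.current_time_s())
A=rect('e1',O[:2],yaw,.045,L=.24,W=.10); save(r.capture('side'),'e2.png'); b=cv2.resize(cv2.imread('pics/e2.png')[120:230,200:390],(518,300),interpolation=cv2.INTER_CUBIC)
cv2.imwrite('pics/ee.png',np.vstack([cv2.resize(A,(720,300)),cv2.copyMakeBorder(b,0,0,0,202,cv2.BORDER_CONSTANT)]))
E
```

```text
(np.float64(0.49229198359876375), array([-0.5086, -0.4874,  0.0647]))
pad_teal [array([0.4668, 0.014 , 0.0168])]
pad_purple [array([ 0.632 , -0.003 ,  0.0228])]
tape_roll []
stamp_block []
pad_ochre [array([ 0.3652, -0.2212,  0.0195])]
glitter_jar [array([0.6291, 0.3786, 0.0843])]
glue_bottle [array([ 0.6424, -0.3975,  0.0724])]
30.4417
```

View pics/ee.png

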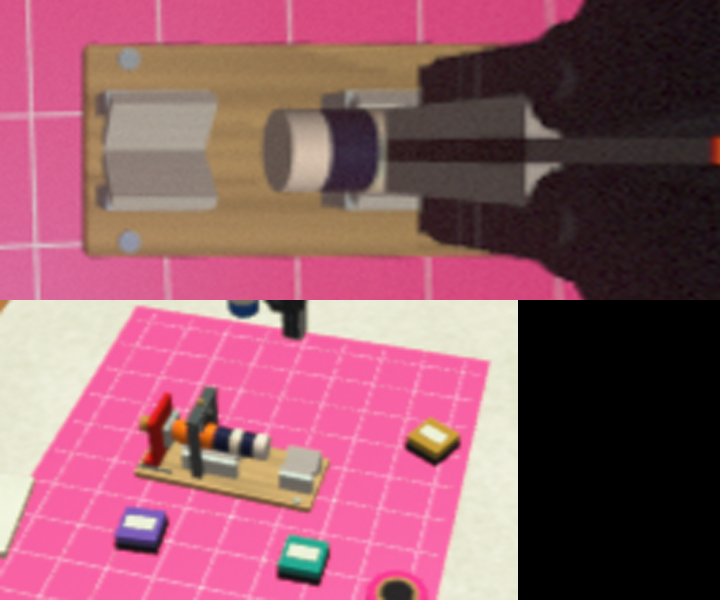

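The stick lies straight under the roller with its cap at the jaw and the arm is clear. The pads sit at the same pixels as in the earlier side view, so the small shift reported for the teal pad is probably the arm partly hiding it from the top camera.

```bash
python3 -c "
from h import r
print(r.finish_job(), r.current_time_s())"
```

```text
the job is handed in; nothing more can be done
the job is handed in; nothing more can be done
```

I laid the orange-capped glue stick in the V groove, slid it under the roller to the jaw, let go and handed the job in at about 30 s. The system gave no verdict.

- **Laying:** the stick touched down at a tool height matching the 45 mm seated axis, with its cap tip still short of the roller.
- **Pushing:** drag was steady at about 5.1 N, with the pin felt over about 4 mm. At the jaw, travel stopped while the force went on rising. I held 13.0 N in total, about 7.9 N above drag; the highest reading was 13.5 N.
- **Last check:** the pictures show the stick straight in the groove, its cap behind the bridge at the jaw, and the arm clear. I could not measure the pin force after letting go. I relied on the roller drag (about 5 N) being more than the pin's 2 N.
- **Bystanders:** the purple and ochre pads, jar and bottle were found within about 14 mm of their first positions. The ochre pad differed most, by 14 mm. The teal pad differed by 12 mm. Both pads sit at the same place in the side pictures before and after the push, so I took these as reading errors. The top camera's last look did not find the tape roll or the stamp block; the arm was probably in the way. The side picture still shows part of the tape roll where it was, but I have no final check of the stamp block. The arm went nowhere near it.

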